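# Pack a hygiene parcel and leave the cologne out

## Task

Pack the hygiene parcel in the shallow brown tray: first lay the two round cream tubes in the two notches of the wire rack, one in each and centred lengthways, then stand the two flip-cap shampoo bottles upright in the two wells of the bottle box, one in each. The two white bottles with narrow screw caps do not belong: leave them standing where they are, and knock over neither them nor the shampoo.

Things in the scene. Friction and masses are not known exactly. Their poses are not given: they have to be found in the camera images.
- tray: Fixed shallow brown tray, 266 mm (its x) by 210 mm (its y), rim 16 mm high, floor 4 mm thick, origin under its centre. It holds the bottle box in one half of its length and the wire rack in the other; which half is which changes.
- bottle_box: Fixed brown box in the tray with two open wells side by side along its y: 76 mm (x) by 196 (y), 43 high, walls 4; each well 68 (x) by 92 (y) mm. Origin at the centre of its underside, 4 mm above the table; well centres at y = +48 and -48 mm, well floors 4 mm above the origin: a shampoo bottle's centre stands 121 mm above the origin. z up.
- tube_rack: Fixed rack of bent steel wire in the tray: two zigzag wires along its x, at y = +45 and -45 mm, 33 mm high, each with V notches at x = +42 and -42 mm; 80 mm clear between the wires for fingers. A tube lies along y over both wires, centred at y = 0, its centre 40 mm above the origin (centre of the underside, 4 mm above the table). z up.
- shampoo_a_mid (a point): Shampoo bottle, green, with a broad oval flip cap, standing; goes in a well, wide way along the box's y, facing either way. Body 44 mm thick (x), 68 wide (y) up to 193 mm; 50 x 75 x 234 mm with cap; 0.6 kg. Point: its centre, 117 mm above its underside; z up. Grip across the thickness about 175 mm above the underside, so the gripper clears the cap.
- shampoo_b_mid (a point): Shampoo bottle, blue with a black cap, with a broad oval flip cap, standing; goes in a well, wide way along the box's y, facing either way. Body 44 mm thick (x), 68 wide (y) up to 193 mm; 52 x 76 x 234 mm with cap; 0.6 kg. Point: its centre, 117 mm above its underside; z up. Grip across the thickness about 175 mm above the underside, so the gripper clears the cap.
- cologne_a_mid (a point): Look-alike that stays where it is: white cologne bottle with sloping shoulders and a narrow round screw cap, standing, 50 x 86 x 216 mm. The point is at its centre, 108 mm above its underside.
- cologne_b_mid (a point): Look-alike that stays where it is: white cologne bottle with sloping shoulders and a narrow round screw cap, standing, 50 x 86 x 216 mm. The point is at its centre, 108 mm above its underside.
- cream_a_mid (a point): Round cream tube lying on its side, white with a dark domed cap; 39 mm in diameter, 150 mm long along its y axis (cap at -y), 0.17 kg. Point: its centre, 19.5 mm above the table; its x and z turn with the tube. Goes in a notch of the wire rack, either way round. Rolls if pushed.
- cream_b_mid (a point): Round cream tube lying on its side, white with a dark domed cap; 39 mm in diameter, 150 mm long along its y axis (cap at -y), 0.17 kg. Point: its centre, 19.5 mm above the table; its x and z turn with the tube. Goes in a notch of the wire rack, either way round. Rolls if pushed.

How it is judged (in metres and radians):
On the way, in this order (a step that is already met when the one before it is completed fails the run):
1. both cream tubes lie in the notches of the rack ((((x of cream_a_mid in the frame of tube_rack between 0.032 and 0.052 m and y of cream_a_mid in the frame of tube_rack between -0.02 and 0.02 m and z of cream_a_mid in the frame of tube_rack between 0.033 and 0.047 m and angle between the y axis of cream_a_mid and the y axis of tube_rack, either way round below 0.15 rad) and (x of cream_b_mid in the frame of tube_rack between -0.052 and -0.032 m and y of cream_b_mid in the frame of tube_rack between -0.02 and 0.02 m and z of cream_b_mid in the frame of tube_rack between 0.033 and 0.047 m and angle between the y axis of cream_b_mid and the y axis of tube_rack, either way round below 0.15 rad)) or ((x of cream_a_mid in the frame of tube_rack between -0.052 and -0.032 m and y of cream_a_mid in the frame of tube_rack between -0.02 and 0.02 m and z of cream_a_mid in the frame of tube_rack between 0.033 and 0.047 m and angle between the y axis of cream_a_mid and the y axis of tube_rack, either way round below 0.15 rad) and (x of cream_b_mid in the frame of tube_rack between 0.032 and 0.052 m and y of cream_b_mid in the frame of tube_rack between -0.02 and 0.02 m and z of cream_b_mid in the frame of tube_rack between 0.033 and 0.047 m and angle between the y axis of cream_b_mid and the y axis of tube_rack, either way round below 0.15 rad)))), for 0.2 s.
2. both shampoo bottles stand in the wells, one in each ((((x of shampoo_a_mid in the frame of bottle_box between -0.018 and 0.018 m and y of shampoo_a_mid in the frame of bottle_box between 0.03 and 0.066 m and z of shampoo_a_mid in the frame of bottle_box between 0.113 and 0.129 m and angle between shampoo_a_mid's own z axis and vertical below 0.12 rad) and (x of shampoo_b_mid in the frame of bottle_box between -0.018 and 0.018 m and y of shampoo_b_mid in the frame of bottle_box between -0.066 and -0.03 m and z of shampoo_b_mid in the frame of bottle_box between 0.113 and 0.129 m and angle between shampoo_b_mid's own z axis and vertical below 0.12 rad)) or ((x of shampoo_a_mid in the frame of bottle_box between -0.018 and 0.018 m and y of shampoo_a_mid in the frame of bottle_box between -0.066 and -0.03 m and z of shampoo_a_mid in the frame of bottle_box between 0.113 and 0.129 m and angle between shampoo_a_mid's own z axis and vertical below 0.12 rad) and (x of shampoo_b_mid in the frame of bottle_box between -0.018 and 0.018 m and y of shampoo_b_mid in the frame of bottle_box between 0.03 and 0.066 m and z of shampoo_b_mid in the frame of bottle_box between 0.113 and 0.129 m and angle between shampoo_b_mid's own z axis and vertical below 0.12 rad)))), for 0.2 s.
At the end, for the whole second after the job is handed in: One cream tube in each rack notch (within 10 mm across, 20 mm lengthways, 7 mm in height, 0.15 rad), one shampoo bottle standing on the floor of each well (within 18 mm of the well's centre, 8 mm in height, 0.12 rad of upright), all at rest, and both cologne bottles within 30 mm of where they stood ((((x of cream_a_mid in the frame of tube_rack between 0.032 and 0.052 m and y of cream_a_mid in the frame of tube_rack between -0.02 and 0.02 m and z of cream_a_mid in the frame of tube_rack between 0.033 and 0.047 m and angle between the y axis of cream_a_mid and the y axis of tube_rack, either way round below 0.15 rad) and (x of cream_b_mid in the frame of tube_rack between -0.052 and -0.032 m and y of cream_b_mid in the frame of tube_rack between -0.02 and 0.02 m and z of cream_b_mid in the frame of tube_rack between 0.033 and 0.047 m and angle between the y axis of cream_b_mid and the y axis of tube_rack, either way round below 0.15 rad)) or ((x of cream_a_mid in the frame of tube_rack between -0.052 and -0.032 m and y of cream_a_mid in the frame of tube_rack between -0.02 and 0.02 m and z of cream_a_mid in the frame of tube_rack between 0.033 and 0.047 m and angle between the y axis of cream_a_mid and the y axis of tube_rack, either way round below 0.15 rad) and (x of cream_b_mid in the frame of tube_rack between 0.032 and 0.052 m and y of cream_b_mid in the frame of tube_rack between -0.02 and 0.02 m and z of cream_b_mid in the frame of tube_rack between 0.033 and 0.047 m and angle between the y axis of cream_b_mid and the y axis of tube_rack, either way round below 0.15 rad))) and (((x of shampoo_a_mid in the frame of bottle_box between -0.018 and 0.018 m and y of shampoo_a_mid in the frame of bottle_box between 0.03 and 0.066 m and z of shampoo_a_mid in the frame of bottle_box between 0.113 and 0.129 m and angle between shampoo_a_mid's own z axis and vertical below 0.12 rad) and (x of shampoo_b_mid in the frame of bottle_box between -0.018 and 0.018 m and y of shampoo_b_mid in the frame of bottle_box between -0.066 and -0.03 m and z of shampoo_b_mid in the frame of bottle_box between 0.113 and 0.129 m and angle between shampoo_b_mid's own z axis and vertical below 0.12 rad)) or ((x of shampoo_a_mid in the frame of bottle_box between -0.018 and 0.018 m and y of shampoo_a_mid in the frame of bottle_box between -0.066 and -0.03 m and z of shampoo_a_mid in the frame of bottle_box between 0.113 and 0.129 m and angle between shampoo_a_mid's own z axis and vertical below 0.12 rad) and (x of shampoo_b_mid in the frame of bottle_box between -0.018 and 0.018 m and y of shampoo_b_mid in the frame of bottle_box between 0.03 and 0.066 m and z of shampoo_b_mid in the frame of bottle_box between 0.113 and 0.129 m and angle between shampoo_b_mid's own z axis and vertical below 0.12 rad))) and linear speed of each of shampoo_a, shampoo_b, cream_a, cream_b below 0.02 m/s and distance of each of cologne_a_mid, cologne_b_mid from where it was at the start of the episode below 0.03 m); the robot touches nothing.
It fails at once if a cologne bottle is moved by more than 30 mm or tipped (distance of any of cologne_a_mid, cologne_b_mid from where it was at the start of the episode above 0.03 m or angle between any of cologne_a_mid, cologne_b_mid's own z axis and vertical above 0.5 rad).
It fails at once if a shampoo bottle is knocked over (angle between any of shampoo_a_mid, shampoo_b_mid's own z axis and vertical above 0.8 rad).
It also fails if it takes over 115 s, if anything falls off the work surface, if the arm or the gripper's body presses on something with over 40 N, if the wrist force passes 120 N, or if a joint passes its speed limit or range.

## Robot

A 6-joint arm with a two-finger parallel gripper is mounted at the origin on the work surface; the furniture and walls round the work are solid. World frame = base frame: x ahead of the robot, y to its left, z up, the work surface at z = 0. Lengths are in mm, angles in rad, forces in N, time in s.
With the tool pointing down it reaches from about 225 to 875 mm from the base axis. Payload 3.4 kg.
Tool frame: the origin (TCP) lies at the very end of the fingers, on their centre line; the grasp point (between the pads) lies 19 mm behind it; z points along the fingers, y is the line along which they close (so a half turn about z gives the same grasp; the last joint's range is limited). The gripper opens to 85 mm and grips with 20 to 120 N. Pads are 22 mm wide; open, the fingers measure 114 mm over their backs; the gripper's body (76 mm by 85 mm) begins 54 mm behind the grasp point. The pads swing forward as they close: fully open they stand 13 mm farther back than shut.
Start: joints at [1.091, 0.276, 1.505, -0, 1.361, -0.121], TCP at [201.93, 538.412, 231.328] pointing down, gripper open.
Joint ranges: [-2.89, 2.89], [-0.75, 2.08], [0.22, 2.7], [-1.18, 4.32], [0.11, 2.71], [-2.7, 2.7]. Speed limits (rad/s): [2.57, 2.57, 3.14, 3.14, 3.14, 3.14].

## Interface

Orientations are given as a 3x3 rotation matrix whose columns are the frame's x, y, z axes.
In Python, from cell import * gives the robot as it stands. The module is installed in compiled form; this text tells all that it offers.
- The arm moves only by the shell command python3 -m inch 'ROWS'. ROWS is text: rows parted by semicolons, each of 7 numbers parted by spaces: the opening, from -1 (shut) to 1 (fully open), then the shift along the tool's x, y, z in units of 30 mm (1.0 is 30 mm), then the turn, a rotation vector about the tool's x, y, z in units of 5 degrees (1.0 is 5 degrees). In form: grip dx dy dz rx ry rz; .... A call has 1 to 20 rows; each row is the pose to reach, as a shift and turn from the pose commanded when the call began, along the tool's axes at that moment; what a row does not reach only later rows make up. A row lasts 1/10 s, in which the tool goes at most 50 mm and 8.59 degrees, less where a joint would pass 70% of its speed; a pose out of reach is approached as far as the arm can. A call with a gripper value outside its range is refused whole. The fingers move at their own pace and stop on an object; the grip force is fixed at half the most. Time passes only in rows, so rows that repeat a pose let the fingers close. It gives the time, the measured TCP pose, the force, the opening and the grip force at its end, in the units of the state.
- sense(): the state, without advancing time (a new reading comes with each control period).
- capture(name): name is "scene" or "top"; returns a dict with "pixels" (400x640x3 uint8, blue, green, red), "intrinsics" (3x3 intrinsics, pixels), "R" (3x3) and "t" (3): a world point X has camera coordinates R X + t. Camera axes: x right, y down, z forward; pixel columns grow to the right and rows downward; lengths in mm; the calibration is good to about 2 mm. A picture is of the moment at which its call begins. There is no depth.
- finish_job(): hands the job in; it is judged then, once.
Trained networks look in the newest picture that a camera, given by its name, has taken for a name from the list of things; names that differ only in an ending like _2 or _b are one class to them, and where a whole thing is asked for, a point or a joint stands for the part that bears it (a point fixed in the world has none). Each returns a list of dicts, best first, with "confidence" (0 to 1); they miss things now and then, are a little off and sometimes report something else, mostly with a low value. They report only what shows in the picture. A call takes as long as a camera call.
- look_for(target, camera): "centre" ([x, y, z] in mm, in world coordinates, good to about 4 mm: the middle of the surface that is visible of it).
The state is a dict: "time": time; "qpos": joint angles; "joint_velocities": joint speeds; "joint_torque": joint torques, N m; "tcp_pos": TCP position; "tcp_rot": TCP orientation; "force": force on the tool from outside, world axes, zero at the start; "wrist_torque": the same for the moment, N m; "gripper_width": finger opening in mm; "finger_force": force on a finger pad.
Only numpy, scipy, OpenCV 4.12 (cv2) and the standard library are available. Lean on these libraries where they do the work, as an engineer would, in place of code of your own. Each camera call takes 0.05 s, during which the arm holds its last target. There are 200 camera calls.

## Working session

There is one attempt and no reset: what is moved stays moved. The work goes in short steps, Python scripts to look and compute and a shell command to move; the robot and the scene stay as the last step left them, time stands still between calls to the robot, and variables do not carry over. Pictures are saved under pics/ and viewed, at most 14 in all, crops included, and the job is handed in when it is done.

```bash
mkdir -p pics
python3 - <<'E'
from cell import *
import cv2,numpy as np
s=sense();print(s['time'],s['tcp_pos'],np.round(s['tcp_rot'],3).tolist(),s['gripper_width'])
for c in('scene','top'):
    d=capture(c);cv2.imwrite(f'pics/{c}0.png',d['pixels']);print(c,d['intrinsics'].tolist() if hasattr(d['intrinsics'],'tolist') else d['intrinsics'],np.round(d['R'],4).tolist(),np.round(d['t'],1).tolist())
    for n in('tray','bottle_box','tube_rack','shampoo_a_mid','cologne_a_mid','cream_a_mid','shampoo_b_mid'):
        print(n,[(np.round(r['centre']).tolist(),round(r['confidence'],2)) for r in look_for(n,c)])
E
```

```text
0.0 [201.66644278 537.90703175 230.44151565] [[-0.936, 0.351, -0.001], [0.351, 0.936, -0.002], [0.0, -0.002, -1.0]] 85.2488480732187
scene [[396.78047267152755, 0.0, 319.1096374216213], [0.0, 396.78047267152755, 198.52947353122096], [0.0, 0.0, 1.0]] [[0.573, -0.8196, -0.0023], [-0.6401, -0.4458, -0.6257], [0.5118, 0.36, -0.78]] [-313.7, 398.1, 954.9]
tray [([491.0, 90.0, 0.0], 0.9)]
bottle_box [([617.0, 102.0, 21.0], 0.89)]
tube_rack [([481.0, 86.0, 10.0], 0.59)]
shampoo_a_mid [([622.0, -127.0, 141.0], 0.62)]
cologne_a_mid [([582.0, -278.0, 115.0], 0.59), ([479.0, 86.0, 10.0], 0.41)]
cream_a_mid [([429.0, -152.0, 36.0], 0.87)]
shampoo_b_mid [([388.0, 344.0, 149.0], 0.82), ([493.0, 89.0, 3.0], 0.61)]
top [[427.32039242606777, 0.0, 316.43315056012557], [0.0, 427.32039242606777, 205.44421525940177], [0.0, 0.0, 1.0]] [[-0.0055, -0.9999, 0.0149], [-0.982, 0.0026, -0.1889], [0.1889, -0.0156, -0.9819]] [-36.5, 524.8, 1335.9]
tray [([501.0, 94.0, 1.0], 0.82), ([590.0, -263.0, 148.0], 0.52)]
bottle_box [([620.0, 103.0, 10.0], 0.6)]
tube_rack [([490.0, 97.0, 8.0], 0.79)]
shampoo_a_mid [([628.0, -113.0, 169.0], 0.9)]
cologne_a_mid [([590.0, -263.0, 151.0], 0.94)]
cream_a_mid [([434.0, -138.0, 36.0], 0.87)]
shampoo_b_mid [([403.0, 346.0, 219.0], 0.58)]
```

View pics/scene0.png

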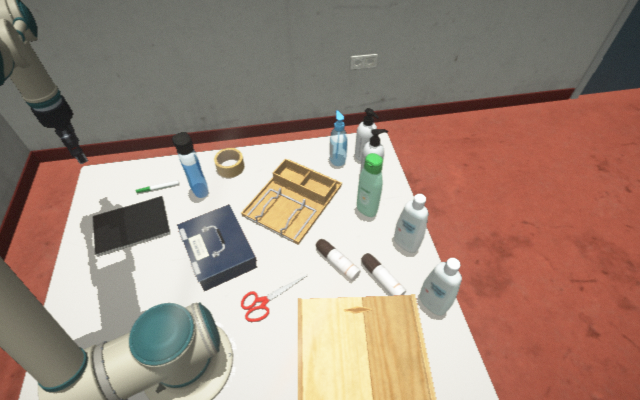

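View pics/top0.png

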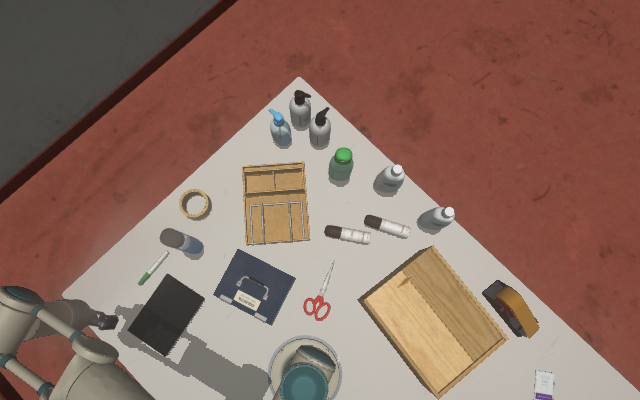

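The top view shows the tray at about (277,204), with the box in the far half and the rack in the near half. The tubes are at (347,235) and (387,226), the green shampoo at (341,165) and the blue one at (182,241). The colognes are at (391,180) and (437,217).

Run:
```python
import cv2
t=cv2.imread('pics/top0.png');s=cv2.imread('pics/scene0.png')
cv2.imwrite('pics/c1.png',cv2.resize(t[140:260,230:420],None,fx=4.2,fy=4.2,interpolation=cv2.INTER_CUBIC))
cv2.imwrite('pics/c2.png',cv2.resize(s[120:300,170:420],None,fx=3.2,fy=3.2,interpolation=cv2.INTER_CUBIC))
```

```text
(no output)
```

View pics/c1.png

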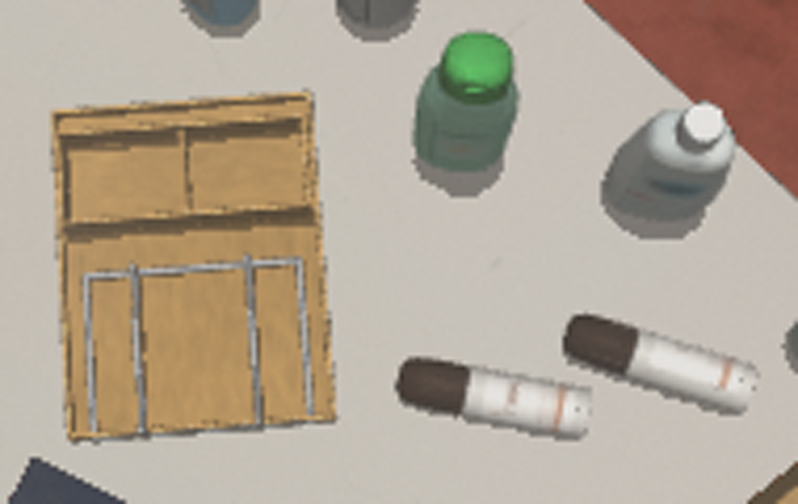

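View pics/c2.png

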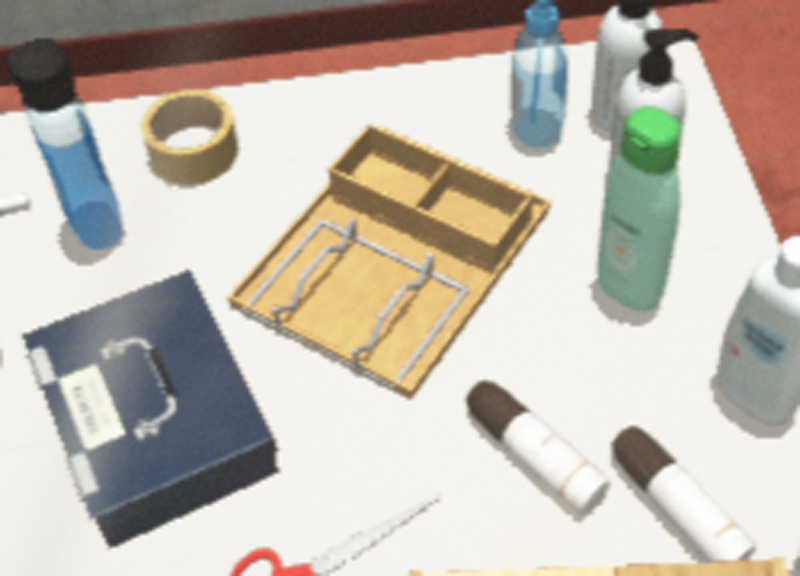

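The crops give the rim corners, the wires (top crop columns about 140 and 255), the tube ends and the shampoo silhouettes. I'll back-project the clicked points and fit the shampoo silhouettes.

```bash
cat > h.py <<'E'
import cv2,numpy as np
from scipy.optimize import minimize
def bp(d,uv,z):
    K,R,t=[np.array(d[k],float) for k in('intrinsics','R','t')]
    C=-R.T@t;r=R.T@np.linalg.inv(K)@np.array([uv[0],uv[1],1.]);return (C+r*(z-C[2])/r[2])
def pj(d,X):
    K,R,t=[np.array(d[k],float) for k in('intrinsics','R','t')]
    p=(K@(R@np.atleast_2d(X).T+t[:,None])).T;return p[:,:2]/p[:,2:]
def bottle(p,cap=(50,75)):
    a=np.linspace(0,2*np.pi,40);c,s=np.cos(p[2]),np.sin(p[2]);P=[]
    for w,l,z,k in((44,68,0,.6),(44,68,185,.6),(cap[0],cap[1],234,1)):
        x=w/2*np.sign(np.cos(a))*abs(np.cos(a))**k;y=l/2*np.sign(np.sin(a))*abs(np.sin(a))**k
        P.append(np.c_[p[0]+c*x-s*y,p[1]+s*x+c*y,0*a+z])
    return np.vstack(P)
E
python3 - <<'E'
from cell import *
from h import *
d=capture('top');e=capture('scene')
T=lambda u,v:(230+(u+.5)/4.2-.5,140+(v+.5)/4.2-.5)
S=lambda u,v:(170+(u+.5)/3.2-.5,120+(v+.5)/3.2-.5)
f=lambda d,uv,z:np.round(bp(d,uv,z)[:2],1).tolist()
print('top: nearL0,nearR0',f(d,T(71,441),0),f(d,T(335,421),0),'boxfar',f(d,T(54,113),47),f(d,T(312,94),47))
print('boxnearL,R',f(d,T(64,224),47),f(d,T(318,208),47))
print('scene: nearL,nearR z16',f(e,S(230,300),16),f(e,S(412,388),16),'boxfar',f(e,S(368,126),47),f(e,S(549,203),47),'boxnear',f(e,S(331,167),47),f(e,S(503,242),47))
for n,(a,b,cc,dd) in dict(A=((398,383),(590,417),(483,403),(597,492)),B=((563,333),(755,395),(628,445),(740,545))).items():
    p,q=bp(d,T(*a),19.5),bp(d,T(*b),19.5);print(n,np.round((p+q)/2,1),np.linalg.norm(p-q),np.degrees(np.arctan2(*(p-q)[[1,0]])))
    p,q=bp(e,S(*cc),19.5),bp(e,S(*dd),19.5);print('  scene',np.round((p+q)/2,1),np.linalg.norm(p-q))
E
```

```text
top: nearL0,nearR0 [403.4, 191.8] [418.3, -15.5] boxfar [656.7, 204.7] [672.0, 2.0]
boxnearL,R [567.4, 194.5] [579.7, -2.7]
scene: nearL,nearR z16 [403.2, 189.4] [423.1, -13.5] boxfar [639.2, 203.7] [657.8, -8.2] boxnear [572.4, 198.8] [590.8, 1.1]
A [ 432.1 -139.5   19.5] 151.9590160632267 79.68056845297488
  scene [ 436.5 -142.1   19.5] 131.78576741619702
B [ 460.1 -269.6   19.5] 157.22965250788786 71.620189651091
  scene [ 468.2 -268.    19.5] 127.98546665322382
```

Run:
```python
from cell import *
from h import *
ims=[capture('top'),capture('scene')]
def masks(kind):
    out=[]
    for i,d in enumerate(ims):
        h=cv2.cvtColor(d['pixels'],cv2.COLOR_BGR2HSV)
        roi=np.zeros(h.shape[:2],np.uint8)
        if kind=='g': m=cv2.inRange(h,(45,40,40),(90,255,255));r=[(322,140,366,190),(345,145,390,222)][i]
        else: m=cv2.inRange(h,(95,35,30),(125,255,255))|cv2.inRange(h,(0,0,0),(180,255,75));r=[(155,222,210,262),(170,128,212,200)][i]
        roi[r[1]:r[3],r[0]:r[2]]=1;m=m*roi
        m=cv2.morphologyEx(m,cv2.MORPH_CLOSE,np.ones((5,5)))
        c=max(cv2.findContours(m,0,2)[0],key=cv2.contourArea);h2=np.zeros_like(m);cv2.drawContours(h2,[cv2.convexHull(c)],-1,255,-1)
        out.append(cv2.resize(h2,None,fx=4,fy=4))
    return out
for k,x0 in(('g',(625,-120)),('b',(400,346))):
    M=masks(k)
    def cost(p,show=0):
        t=0
        for d,m in zip(ims,M):
            r=np.zeros_like(m);hl=cv2.convexHull(((pj(d,bottle(p))+.5)*4).astype(np.float32))
            cv2.fillConvexPoly(r,np.round(hl*16).astype(int),255,shift=4);t+=1-np.sum(r&m>127)/np.sum(r|m>127) if 0 else 1-((r>0)&(m>127)).sum()/((r>0)|(m>127)).sum()
        return t
    b=[minimize(cost,[x0[0],x0[1],y],method='Nelder-Mead',options=dict(initial_simplex=[[x0[0],x0[1],y],[x0[0]+15,x0[1],y],[x0[0],x0[1]+15,y],[x0[0],x0[1],y+.3]])) for y in np.arange(0,np.pi,np.pi/6)]
    b.sort(key=lambda r:r.fun);print(k,[(np.round(r.x[:2],1).tolist(),round(np.degrees(r.x[2])%180,1),round(r.fun,3)) for r in b])
    for i,d in enumerate(ims):
        im=d['pixels'];cv2.polylines(im,[np.round(cv2.convexHull(pj(d,bottle(b[0].x)).astype(np.float32))).astype(int)],1,(0,0,255),1)
        c,_=cv2.findContours(cv2.resize(M[i],(640,400)),0,2)[0],0;cv2.drawContours(im,c,-1,(255,0,255),1)
top,sc=[d['pixels'] for d in ims]
R=lambda a:cv2.resize(a,(390,290),interpolation=cv2.INTER_CUBIC)
cv2.imwrite('pics/fit.png',np.vstack([np.hstack([R(top[130:200,300:394]),R(sc[140:225,315:429])]),np.hstack([R(top[205:275,140:234]),R(sc[120:205,150:264])])]))
```

```text
g [([637.6, -113.5], np.float64(154.3), np.float64(0.451)), ([637.7, -114.0], np.float64(153.3), np.float64(0.452)), ([638.2, -113.0], np.float64(153.0), np.float64(0.452)), ([637.4, -113.5], np.float64(29.5), np.float64(0.475)), ([637.6, -113.6], np.float64(31.0), np.float64(0.475)), ([637.8, -114.0], np.float64(30.9), np.float64(0.475))]
b [([399.7, 361.7], np.float64(148.2), np.float64(1.425)), ([399.8, 360.9], np.float64(148.3), np.float64(1.425)), ([399.6, 360.9], np.float64(149.8), np.float64(1.425)), ([400.1, 361.5], np.float64(148.1), np.float64(1.425)), ([398.2, 363.5], np.float64(172.9), np.float64(1.432)), ([407.5, 357.0], np.float64(67.4), np.float64(1.467))]
```

View pics/fit.png

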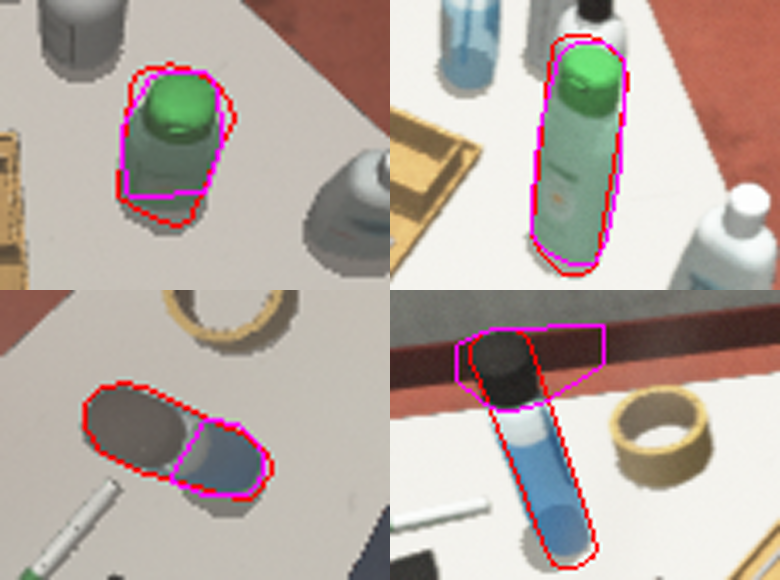

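The blue fit matches the picture roughly. The green fit is poor because its cap is narrower than my model. I'll click finer outlines.

Run:
```python
import cv2,numpy as np
t=cv2.imread('pics/top0.png');s=cv2.imread('pics/scene0.png')
R=lambda a,x,y:cv2.copyMakeBorder(cv2.resize(a[y:y+50,x:x+66],(396,300),interpolation=cv2.INTER_CUBIC),0,0,0,4,cv2.BORDER_CONSTANT)
R2=lambda a,x,y:cv2.copyMakeBorder(cv2.resize(a[y:y+75,x:x+99],(396,300),interpolation=cv2.INTER_CUBIC),0,0,0,4,cv2.BORDER_CONSTANT)
cv2.imwrite('pics/b.png',np.vstack([np.hstack([R(t,310,142),R2(s,325,148)]),np.hstack([R(t,152,219),R2(s,145,128)])]))
```

```text
(no output)
```

View pics/b.png

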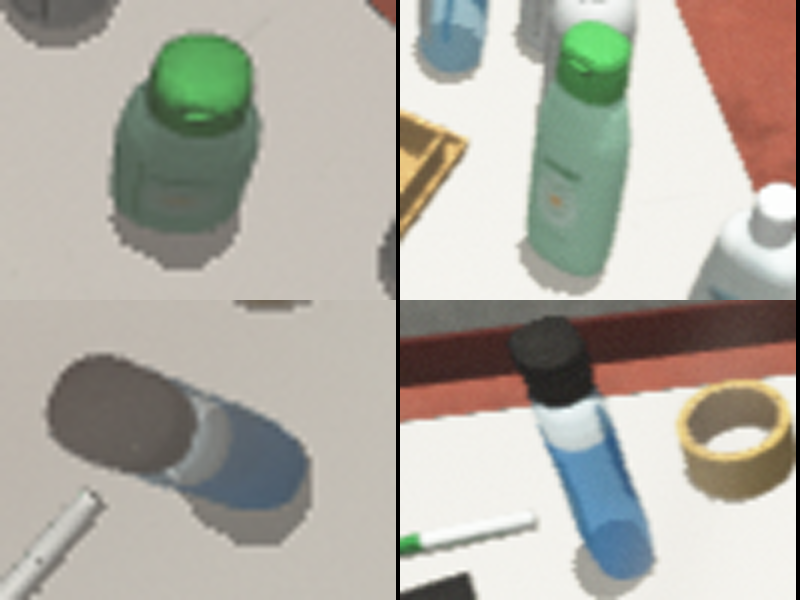

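Run:
```python
from cell import *
from h import *
ims=[capture('top'),capture('scene')]
pg={'g':(([(118,215),(112,190),(115,140),(130,105),(150,80),(165,45),(195,35),(235,42),(250,60),(250,95),(260,125),(252,160),(240,205),(232,228),(180,233),(140,228)],310,142,6),
 ([(162,40),(168,28),(195,22),(222,30),(231,50),(226,95),(229,140),(222,190),(212,245),(203,270),(190,275),(160,268),(133,248),(128,230),(137,140),(148,100)],325,148,4)),
'b':(([(48,115),(55,85),(75,62),(105,53),(140,62),(190,83),(255,108),(295,132),(306,160),(300,190),(275,208),(245,209),(180,188),(130,172),(80,158),(55,140)],152,219,6),
 ([(112,50),(118,30),(150,18),(180,22),(190,50),(200,100),(225,160),(250,230),(252,255),(240,275),(220,279),(200,270),(180,240),(150,155),(132,105),(115,65)],145,128,4))}
def mod(p):
    a=np.linspace(0,2*np.pi,40);c,s=np.cos(p[2]),np.sin(p[2]);P=[]
    for w,l,z,k in((40,62,0,.7),(44,68,8,.7),(44,68,165,.7),(p[3],p[4],195,.9),(p[3],p[4],231,.9),(p[3]-6,p[4]-6,234,.9)):
        x=w/2*np.sign(np.cos(a))*abs(np.cos(a))**k;y=l/2*np.sign(np.sin(a))*abs(np.sin(a))**k
        P.append(np.c_[p[0]+c*x-s*y,p[1]+s*x+c*y,0*a+z])
    return np.vstack(P)
F=8
for k,x0 in(('g',(635,-113)),('b',(400,355))):
    M=[]
    for pts,ox,oy,sc in pg[k]:
        m=np.zeros((400*F//1,640*F),np.uint8);q=(np.array(pts)+.5)/sc+[ox,oy];M.append(cv2.fillConvexPoly(m,np.round(cv2.convexHull(q.astype(np.float32))*F).astype(int),1))
    def cost(p,sep=0):
        t=[]
        for d,m in zip(ims,M):
            hl=np.round(cv2.convexHull(((pj(d,mod(p))+.5)*F).astype(np.float32))).astype(int)
            x,y,w,h=cv2.boundingRect(np.vstack([hl,np.array([[[0,0]]])[:0]]))
            x-=80;y-=80;w+=160;h+=160
            r=cv2.fillConvexPoly(np.zeros((h,w),np.uint8),hl-[x,y],1);mm=m[y:y+h,x:x+w]
            r=r[:mm.shape[0],:mm.shape[1]]
            t.append(1-(r&mm).sum()/((r|mm).sum()+m.sum()-mm.sum()))
        return t if sep else sum(t)
    res=[]
    for y in np.arange(-60,120,30):
        p=np.array([*x0,np.radians(y),44,60]);S=np.vstack([p,p+np.diag([12,12,.3,8,8])])
        res.append(minimize(cost,p,method='Nelder-Mead',options=dict(initial_simplex=S,maxiter=400)))
    res.sort(key=lambda r:r.fun)
    for r in res[:4]:print(k,np.round(r.x,1),round(np.degrees(r.x[2])),np.round(cost(r.x,1),3))
```

```text
g [ 6.413e+02 -1.146e+02 -2.000e-01  3.780e+01  4.550e+01] -10 [0.059 0.06 ]
g [ 6.407e+02 -1.148e+02 -2.000e-01  3.850e+01  4.600e+01] -11 [0.058 0.061]
g [ 6.411e+02 -1.147e+02 -2.000e-01  3.840e+01  4.670e+01] -11 [0.06  0.061]
g [ 6.41e+02 -1.15e+02 -2.00e-01  3.75e+01  4.55e+01] -10 [0.056 0.065]
b [ 4.019e+02  3.688e+02 -1.000e-01  5.080e+01  5.620e+01] -8 [0.056 0.068]
b [ 4.012e+02  3.684e+02 -2.000e-01  5.160e+01  5.700e+01] -9 [0.064 0.061]
b [ 4.015e+02  3.678e+02 -2.000e-01  5.080e+01  5.850e+01] -13 [0.058 0.068]
b [404.5 371.6   2.4  51.1  46.5] 138 [0.074 0.06 ]
```

Green is at about (641,-115), blue at about (402,368), both with yaw near -10°. The tray is at about (544.5,99) with yaw 4.6°. Next I'll check the rack and box poses by overlaying models.

```bash
cat > ov.py <<'E'
from cell import *
from h import *
def overlay(name,yaw,tray,rx,bx):
    th=np.radians(yaw);c,s=np.cos(th),np.sin(th);tr=np.array(tray)
    W=lambda x,y,z:[tr[0]+c*x-s*y,tr[1]+s*x+c*y,z]
    out=[]
    for cam,(x,y,w,h) in(('top',(236,155,80,95)),('scene',(236,152,112,95))):
        d=capture(cam);f=4
        im=cv2.resize(d['pixels'][y:y+h,x:x+w],None,fx=f,fy=f,interpolation=cv2.INTER_CUBIC)
        def L(P,col):cv2.polylines(im,[np.round((pj(d,[W(*p) for p in P])+.5-[x,y])*f).astype(int)],0,col,1)
        sq=lambda a,b,z,o:[(o-a,-b,z),(o+a,-b,z),(o+a,b,z),(o-a,b,z),(o-a,-b,z)]
        L(sq(133,105,16,0),(255,0,0));L(sq(133,105,0,0),(255,0,0));L(sq(38,98,47,bx),(0,0,255))
        for yy in(45,-45):L([(rx+q,yy,z) for q,z in((-62,37),(-42,17),(-22,37),(22,37),(42,17),(62,37))],(255,0,255))
        out.append(im)
    H=max(o.shape[0] for o in out)
    cv2.imwrite(name,np.hstack(out))
E
python3 - <<'E'
from ov import *
overlay('pics/ov1.png',4.6,(544.5,99),-48,70)
E
```

```text
(no output)
```

View pics/ov1.png

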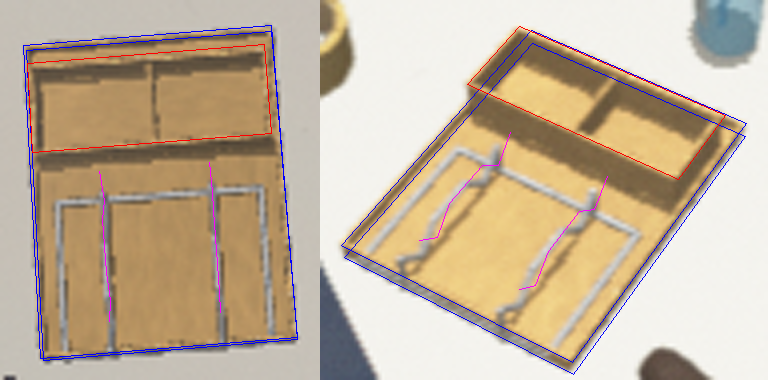

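The tray and box outlines fit. The rack wires sit about 13 mm nearer than my overlay, so I'll redo it with larger crops.

```bash
sed -i 's/(236,155,80,95)/(240,185,75,65)/;s/(236,152,112,95)/(250,172,90,65)/;s/f=4/f=6 if cam=="scene" else 5/;s/np.hstack(out)/np.hstack([cv2.copyMakeBorder(o,0,H-o.shape[0],0,0,0) for o in out])[:,:800]/' ov.py; sed -i 's/f=6 if cam=="scene" else 5/f=4.8/;s/fx=f,fy=f/fx=4.8,fy=4.8/' ov.py
python3 - <<'E'
from ov import *
overlay('pics/ov2.png',4.6,(544.5,99),-62,69)
E
```

```text
(no output)
```

View pics/ov2.png

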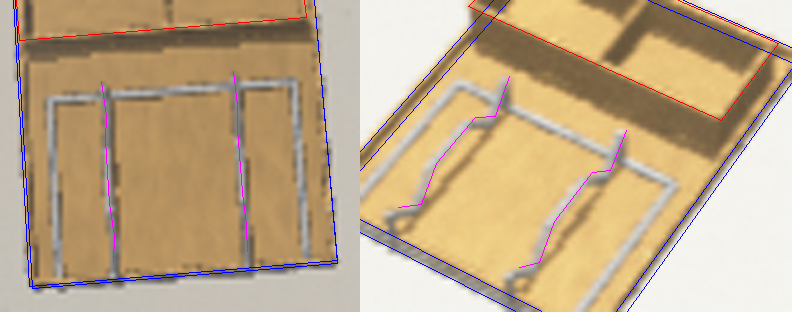

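```bash
cat > go.py <<'E'
import sys
from cell import *
import numpy as np
def go(*T):
    s=sense();R=np.array(s['tcp_rot']);p=np.array(s['tcp_pos']);a=np.degrees(np.arctan2(R[1,1],R[0,1]))
    print('t',round(s['time'],1),'p',np.round(p,1),'a',round(a,1),'w',round(s['gripper_width'],1),'ff',np.round(s['finger_force'],1),'F',np.round(s['force'],1))
    for x,y,z,b in T:
        r=-((b-a+180)%360-180)/5; Z=R[:,2].copy();tilt=R.T@np.cross(Z,[0,0,-1])/np.radians(5)
        print((x,y,z,b),'d',np.round(R.T@(np.array([x,y,z])-p)/30,2),'rot',np.round(tilt,2),round(r,2))
if __name__=='__main__':
    go(*[tuple(map(float,w.split(','))) for w in sys.argv[1:]])
E
python3 - <<'E'
from cell import *
from h import *
d=capture('top');e=capture('scene')
print('cologne caps z216 top',[np.round(bp(d,p,216)[:2]) for p in((397.5,170),(448,212))],'scene',[np.round(bp(e,p,214)[:2]) for p in((419,200),(453,264))])
print('woodbox corners z0/z60',[np.round(bp(d,p,z)[:2]) for p in((360,299),(432,247)) for z in(0,60)])
E
python3 go.py 433,-140,200,-10.3
```

```text
cologne caps z216 top [array([ 597., -272.]), array([ 473., -411.])] scene [array([ 596., -272.]), array([ 474., -415.])]
woodbox corners z0/z60 [array([ 226., -179.]), array([ 228., -172.]), array([ 393., -422.]), array([ 387., -405.])]
t 1.4 p [201.9 538.4 231.3] a 69.4 w 85.3 ff 0.0 F [-0.2  0.6 -0.2]
(433.0, -140.0, 200.0, -10.3) d [-15.15 -18.47   1.04] rot [ 0. -0.  0.] 15.95
```

```bash
r="1 -15.15 -18.5 1 0 0 16"; python3 -m inch '1 -15.15 -18.5 1 0 0 16; 1 -15.15 -18.5 1 0 0 16; 1 -15.15 -18.5 1 0 0 16; 1 -15.15 -18.5 1 0 0 16; 1 -15.15 -18.5 1 0 0 16; 1 -15.15 -18.5 1 0 0 16; 1 -15.15 -18.5 1 0 0 16; 1 -15.15 -18.5 1 0 0 16; 1 -15.15 -18.5 1 0 0 16; 1 -15.15 -18.5 1 0 0 16; 1 -15.15 -18.5 1 0 0 16; 1 -15.15 -18.5 1 0 0 16; 1 -15.15 -18.5 1 0 0 16; 1 -15.15 -18.5 1 0 0 16; 1 -15.15 -18.5 1 0 0 16; 1 -15.15 -18.5 1 0 0 16; 1 -15.15 -18.5 1 0 0 16; 1 -15.15 -18.5 1 0 0 16'; python3 go.py 433,-140,60,-10.3 433,-140,4,-10.3
```

```text
time: 3.2
tcp_pos: [431.9, -139.2, 201.3]
tcp_rot: [[0.182, 0.983, -0.001], [0.983, -0.182, 0.001], [0.001, -0.001, -1.0]]
force: [-0.4, -0.3, -1.0]
gripper_width: 85.6
finger_force: 0.0
t 3.2 p [ 431.9 -139.2  201.3] a -10.5 w 85.6 ff 0.0 F [-0.4 -0.3 -1. ]
(433.0, -140.0, 60.0, -10.3) d [-0.02  0.05  4.71] rot [-0.01 -0.01  0.  ] -0.04
(433.0, -140.0, 4.0, -10.3) d [-0.03  0.05  6.58] rot [-0.01 -0.01  0.  ] -0.04
```

```bash
python3 -m inch '1 0 0.05 1.5 0 0 0; 1 0 0.05 3 0 0 0; 1 0 0.05 4.5 0 0 0; 1 0 0.05 5.5 0 0 0; 1 0 0.05 6.2 0 0 0; 1 0 0.05 6.55 0 0 0; 1 0 0.05 6.55 0 0 0; 0 0 0.05 6.55 0 0 0; -1 0 0.05 6.55 0 0 0; -1 0 0.05 6.55 0 0 0; -1 0 0.05 6.55 0 0 0; -1 0 0.05 6.55 0 0 0; -1 0 0.05 6.55 0 0 0; -1 0 0.05 6.55 0 0 0'
```

```text
time: 4.6
tcp_pos: [434.9, -141.5, 6.1]
tcp_rot: [[0.184, 0.983, 0.002], [0.983, -0.184, -0.001], [-0.0, 0.002, -1.0]]
force: [-0.8, 0.7, 6.9]
gripper_width: 37.2
finger_force: 59.3
```

```bash
python3 -m inch '-1 0 0 -0.5 0 0 0; -1 0 0 -1.5 0 0 0; -1 0 0 -3 0 0 0; -1 0 0 -4 0 0 0; -1 0 0 -4 0 0 0; -1 0 0 -4 0 0 0'; python3 go.py 521.6,97,130,4.6
python3 - <<'E'
from cell import *
import cv2,numpy as np
a=capture('top')['pixels'];b=capture('scene')['pixels']
f=lambda a,x,y:cv2.resize(a[y:y+110,x:x+145],None,fx=2.7,fy=2.7,interpolation=cv2.INTER_CUBIC)
cv2.imwrite('pics/g1.png',np.hstack([f(a,290,160),f(b,300,190)]))
E
```

```text
time: 5.2
tcp_pos: [434.0, -141.1, 125.3]
tcp_rot: [[0.183, 0.983, 0.001], [0.983, -0.183, -0.001], [-0.0, 0.001, -1.0]]
force: [-0.4, 0.8, -0.6]
gripper_width: 37.3
finger_force: 60.8
t 5.2 p [ 434.  -141.1  125.3] a -10.6 w 37.3 ff 60.8 F [-0.4  0.8 -0.6]
(521.6, 97.0, 130.0, 4.6) d [ 8.34  1.42 -0.16] rot [0.02 0.   0.  ] -3.03
```

View pics/g1.png

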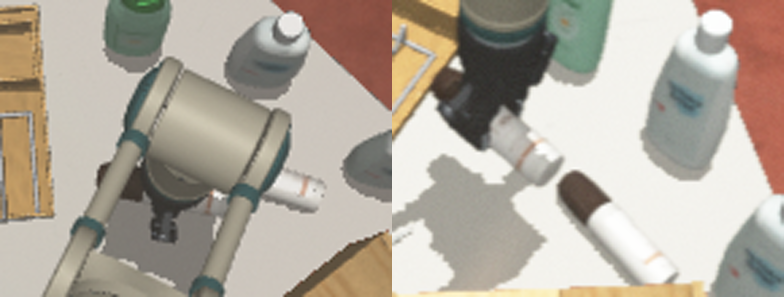

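The tube is held near its middle. Moving it over the far notch.

```bash
python3 -m inch '-1 8.34 1.4 0 0 0 -3; -1 8.34 1.4 0 0 0 -3; -1 8.34 1.4 0 0 0 -3; -1 8.34 1.4 0 0 0 -3; -1 8.34 1.4 0 0 0 -3; -1 8.34 1.4 0 0 0 -3; -1 8.34 1.4 0 0 0 -3; -1 8.34 1.4 0 0 0 -3'; python3 go.py 521.6,97,40,4.6  521.6,97,32,4.6
```

```text
time: 6.1
tcp_pos: [519.8, 96.4, 123.3]
tcp_rot: [[-0.077, 0.997, -0.004], [0.997, 0.077, -0.001], [-0.001, -0.004, -1.0]]
force: [-0.9, -0.3, -0.8]
gripper_width: 37.4
finger_force: 60.8
t 6.1 p [519.8  96.4 123.3] a 4.4 w 37.4 ff 60.8 F [-0.9 -0.3 -0.8]
(521.6, 97.0, 40.0, 4.6) d [0.02 0.07 2.78] rot [-0.04  0.01  0.  ] -0.03
(521.6, 97.0, 32.0, 4.6) d [0.02 0.07 3.04] rot [-0.04  0.01  0.  ] -0.03
```

```bash
python3 -m inch '-1 0 0.05 1 0 0 0; -1 0 0.05 2 0 0 0; -1 0 0.05 2.5 0 0 0; -1 0 0.05 2.7 0 0 0; -1 0 0.05 2.8 0 0 0; -1 0 0.05 2.8 0 0 0';python3 -m inch '-1 0 0 0.1 0 0 0; -1 0 0 0.2 0 0 0; -1 0 0 0.2 0 0 0'; python3 -c "
from cell import *;import cv2,numpy as np
a=capture('scene')['pixels'][140:260,220:360];b=capture('top')['pixels'][140:260,220:360]
cv2.imwrite('pics/p1.png',cv2.resize(np.hstack([a,b]),None,fx=2.8,fy=2.8,interpolation=2))"
```

```text
time: 6.7
tcp_pos: [522.9, 96.5, 41.1]
tcp_rot: [[-0.076, 0.997, 0.001], [0.997, 0.076, -0.0], [-0.0, 0.001, -1.0]]
force: [-0.1, -0.1, -0.7]
gripper_width: 37.2
finger_force: 60.8
time: 7.0
tcp_pos: [522.6, 97.3, 34.9]
tcp_rot: [[-0.078, 0.997, 0.0], [0.997, 0.078, 0.0], [0.0, 0.0, -1.0]]
force: [-1.2, 0.5, -1.5]
gripper_width: 37.5
finger_force: 60.9
```

View pics/p1.png

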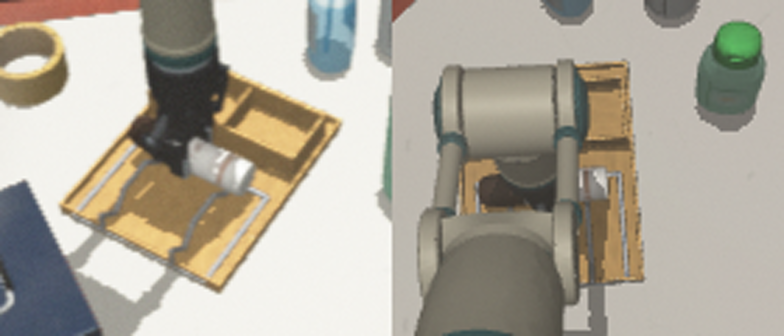

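The tube lies over the far wire notches. I'll lower it to contact.

```bash
python3 -m inch '-1 0 0 0.08 0 0 0; -1 0 0 0.15 0 0 0; -1 0 0 0.15 0 0 0'
```

```text
time: 7.4
tcp_pos: [521.6, 97.3, 32.8]
tcp_rot: [[-0.078, 0.997, -0.001], [0.997, 0.078, -0.0], [-0.0, -0.001, -1.0]]
force: [-7.8, -0.6, 18.9]
gripper_width: 37.3
finger_force: 62.8
```

```bash
python3 -m inch '0.1 0 0 0 0 0 0; 0.4 0 0 0 0 0 0; 0.5 0 0 0 0 0 0; 0.5 0 0 0 0 0 0; 0.5 0 0 0 0 0 0; 0.5 0 0 -1 0 0 0; 0.5 0 0 -2.5 0 0 0; 0.5 0 0 -4 0 0 0; 0.5 0 0 -4 0 0 0'; python3 go.py 463,-269,120,-18.4
```

```text
time: 8.3
tcp_pos: [527.3, 97.6, 156.4]
tcp_rot: [[-0.078, 0.997, 0.013], [0.997, 0.078, 0.001], [-0.0, 0.013, -1.0]]
force: [1.0, -0.2, -0.6]
gripper_width: 64.0
finger_force: 0.0
t 8.3 p [527.3  97.6 156.4] a 4.4 w 64.0 ff 0.0 F [ 1.  -0.2 -0.6]
(463.0, -269.0, 120.0, -18.4) d [-12.02  -3.1    1.17] rot [0.15 0.   0.  ] 4.57
```

```bash
python3 -m inch '0.8 -12 -2.9 1 0 0 4.6; 1 -12 -2.9 1 0 0 4.6; 1 -12 -2.9 1 0 0 4.6; 1 -12 -2.9 1 0 0 4.6; 1 -12 -2.9 1 0 0 4.6; 1 -12 -2.9 1 0 0 4.6; 1 -12 -2.9 1 0 0 4.6; 1 -12 -2.9 1 0 0 4.6; 1 -12 -2.9 1 0 0 4.6; 1 -12 -2.9 1 0 0 4.6; 1 -12 -2.9 1 0 0 4.6'; python3 go.py 463,-269,4.5,-18.4;  python3 -c "
from cell import *;import cv2,numpy as np
a=capture('scene')['pixels'];b=capture('top')['pixels'];c=a[140:260,220:360]
cv2.imwrite('pics/p2.png',cv2.resize(np.hstack([c,b[140:260,220:360],a[220:340,310:450]]),None,fx=1.9,fy=1.9,interpolation=2))"
```

```text
time: 9.4
tcp_pos: [463.7, -267.0, 119.9]
tcp_rot: [[0.317, 0.948, -0.001], [0.948, -0.317, 0.001], [0.001, -0.001, -1.0]]
force: [-0.4, 0.9, -0.4]
gripper_width: 85.9
finger_force: 0.0
t 9.4 p [ 463.7 -267.   119.9] a -18.5 w 85.9 ff 0.0 F [-0.4  0.9 -0.4]
(463.0, -269.0, 4.5, -18.4) d [-0.08  0.    3.85] rot [-0.01 -0.01  0.  ] -0.02
```

View pics/p2.png

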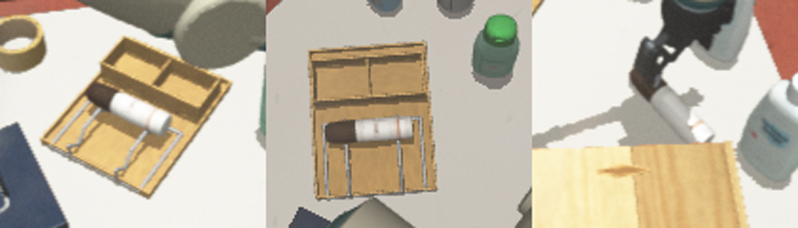

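Tube A lies in the far notch, at about (368,128) in the middle panel. Now grasping tube B.

```bash
python3 -m inch '1 -0.07 0 1.2 0 0 0; 1 -0.07 0 2.4 0 0 0; 1 -0.07 0 3.3 0 0 0; 1 -0.07 0 3.8 0 0 0; 1 -0.07 0 3.82 0 0 0; 0 -0.07 0 3.82 0 0 0; -1 -0.07 0 3.82 0 0 0; -1 -0.07 0 3.82 0 0 0; -1 -0.07 0 3.82 0 0 0; -1 -0.07 0 3.82 0 0 0; -1 -0.07 0 3.82 0 0 0; -1 -0.07 0 3.82 0 0 0'; python3 -m inch '-1 0 0 -0.5 0 0 0; -1 0 0 -1.5 0 0 0; -1 0 0 -3 0 0 0; -1 0 0 -4 0 0 0; -1 0 0 -4 0 0 0; -1 0 0 -4 0 0 0'; python3 go.py 437.8,90.4,120,4.6
```

```text
time: 10.7
tcp_pos: [464.0, -270.8, 7.1]
tcp_rot: [[0.318, 0.948, 0.002], [0.948, -0.318, -0.001], [-0.0, 0.003, -1.0]]
force: [0.7, 1.5, 6.2]
gripper_width: 37.5
finger_force: 59.7
time: 11.3
tcp_pos: [463.0, -270.3, 126.1]
tcp_rot: [[0.318, 0.948, 0.001], [0.948, -0.318, -0.001], [-0.0, 0.001, -1.0]]
force: [-0.2, -0.1, -2.1]
gripper_width: 37.4
finger_force: 60.6
t 11.3 p [ 463.  -270.3  126.1] a -18.6 w 37.4 ff 60.6 F [-0.2 -0.1 -2.1]
(437.8, 90.4, 120.0, 4.6) d [11.13 -4.62  0.19] rot [0.01 0.   0.  ] -4.63
```

```bash
python3 -m inch '-1 11.13 -4.62 0 0 0 -4.6; -1 11.13 -4.62 0 0 0 -4.6; -1 11.13 -4.62 0 0 0 -4.6; -1 11.13 -4.62 0 0 0 -4.6; -1 11.13 -4.62 0 0 0 -4.6; -1 11.13 -4.62 0 0 0 -4.6; -1 11.13 -4.62 0 0 0 -4.6; -1 11.13 -4.62 0 0 0 -4.6; -1 11.13 -4.62 0 0 0 -4.6; -1 11.13 -4.62 0 0 0 -4.6';python3 -m inch '-1 0 0 1 0 0 0; -1 0 0 2 0 0 0; -1 0 0 2.6 0 0 0; -1 0 0 2.6 0 0 0; -1 0 0 2.6 0 0 0'; python3 go.py 437.8,90.4,34,4.6;  python3 -c "
from cell import *;import cv2,numpy as np
a=capture('scene')['pixels'];b=capture('top')['pixels']
cv2.imwrite('pics/p3.png',cv2.resize(np.hstack([a[150:250,230:350],b[150:250,230:350]]),None,fx=3.3,fy=3.3,interpolation=2))"
```

```text
time: 12.3
tcp_pos: [437.4, 89.5, 124.6]
tcp_rot: [[-0.078, 0.997, -0.002], [0.997, 0.078, -0.001], [-0.001, -0.002, -1.0]]
force: [0.1, 0.5, -1.8]
gripper_width: 37.3
finger_force: 60.6
time: 12.8
tcp_pos: [438.4, 88.9, 47.6]
tcp_rot: [[-0.075, 0.997, -0.001], [0.997, 0.075, -0.0], [-0.0, -0.001, -1.0]]
force: [0.5, 0.4, -1.1]
gripper_width: 37.0
finger_force: 60.6
t 12.8 p [438.4  88.9  47.6] a 4.3 w 37.0 ff 60.6 F [ 0.5  0.4 -1.1]
(437.8, 90.4, 34.0, 4.6) d [ 0.05 -0.01  0.45] rot [-0.01  0.    0.  ] -0.06
```

View pics/p3.png

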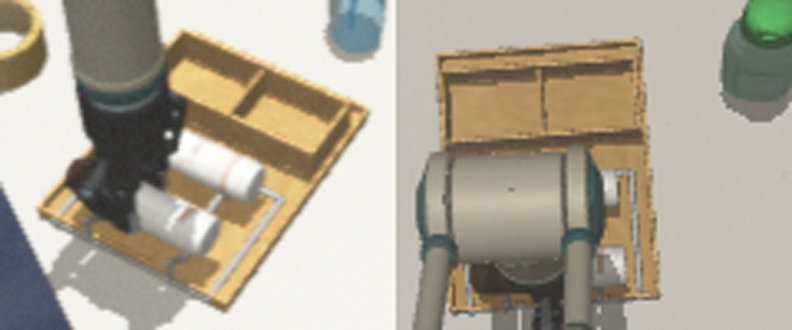

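Both tubes are centred lengthways to within about 3 mm by projection. Lowering B to contact and releasing.

```bash
python3 -m inch '-1 0 0 0.2 0 0 0; -1 0 0 0.35 0 0 0; -1 0 0 0.45 0 0 0; -1 0 0 0.5 0 0 0; -1 0 0 0.5 0 0 0'
```

```text
time: 13.4
tcp_pos: [436.7, 90.2, 33.0]
tcp_rot: [[-0.078, 0.997, -0.002], [0.997, 0.078, -0.0], [-0.0, -0.002, -1.0]]
force: [-3.1, -0.8, 4.1]
gripper_width: 37.4
finger_force: 61.4
```

```bash
python3 -m inch '-1 0 0 0.04 0 0 0; 0.1 0 0 0.04 0 0 0; 0.4 0 0 0.04 0 0 0; 0.5 0 0 0.04 0 0 0; 0.5 0 0 0.04 0 0 0; 0.5 0 0 0.04 0 0 0; 0.5 0 0 -1 0 0 0; 0.5 0 0 -2.5 0 0 0; 0.5 0 0 -4 0 0 0; 0.5 0 0 -5.5 0 0 0; 0.5 0 0 -7 0 0 0; 0.5 0 0 -7 0 0 0; 1 0 0 -8.5 0 0 0; 1 0 0 -9 0 0 0; 1 0 0 -9 0 0 0; 1 0 0 -9 0 0 0';  python3 go.py 402,368,303,-10 402,368,161,-10
python3 - <<'E'
from cell import *
import numpy as np
for c in ('top','scene'):
    capture(c);print(c,[(n,np.round(r['centre']).tolist(),round(r['confidence'],2)) for n in('cream_a_mid','shampoo_b_mid') for r in look_for(n,c)])
E
```

```text
time: 15.0
tcp_pos: [437.5, 90.2, 301.5]
tcp_rot: [[-0.077, 0.997, -0.002], [0.997, 0.077, -0.0], [0.0, -0.002, -1.0]]
force: [-0.0, 1.0, -0.8]
gripper_width: 85.1
finger_force: 0.0
t 15.0 p [437.5  90.2 301.5] a 4.4 w 85.1 ff 0.0 F [-0.   1.  -0.8]
(402.0, 368.0, 303.0, -10.0) d [ 9.32 -0.46 -0.05] rot [-0.02 -0.    0.  ] 2.89
(402.0, 368.0, 161.0, -10.0) d [ 9.32 -0.46  4.69] rot [-0.02 -0.    0.  ] 2.89
top [('cream_a_mid', [519.0, 48.0, 58.0], 0.66), ('shampoo_b_mid', [402.0, 348.0, 216.0], 0.68), ('shampoo_b_mid', [516.0, 50.0, 60.0], 0.29)]
scene [('cream_a_mid', [515.0, 87.0, 59.0], 0.59), ('shampoo_b_mid', [389.0, 340.0, 148.0], 0.74), ('shampoo_b_mid', [618.0, 102.0, 20.0], 0.74)]
```

```bash
python3 -m inch '1 9.3 -0.45 0 0 0 2.9; 1 9.3 -0.45 0 0 0 2.9; 1 9.3 -0.45 0 0 0 2.9; 1 9.3 -0.45 0 0 0 2.9; 1 9.3 -0.45 0 0 0 2.9; 1 9.3 -0.45 0 0 0 2.9; 1 9.3 -0.45 0 0 0 2.9; 1 9.3 -0.45 0 0 0 2.9; 1 9.3 -0.45 0 0 0 2.9';  python3 go.py 403,367,250,-10 403,367,161,-10
python3 - <<'E'
from cell import *
from h import *
d=capture('top');e=capture('scene')
def show(d,x,y,w,h,f):
    im=cv2.resize(d['pixels'][y:y+h,x:x+w],(int(w*f),int(h*f)),interpolation=2)
    for dx,z in((0,303),(0,234),(0,0)):
        q=(pj(d,[[403,367,z]])[0]+.5-[x,y])*f;cv2.circle(im,tuple(np.round(q).astype(int)),3,(0,0,255),1)
    return im
cv2.imwrite('pics/q1.png',np.hstack([show(d,130,200,100,80,4),show(e,150,90,100,120,4)[:480][80:400] if 0 else cv2.resize(show(e,145,90,100,120,4),(267,320))]))
E
```

```text
time: 16.2
tcp_pos: [403.0, 366.4, 302.3]
tcp_rot: [[0.175, 0.985, -0.001], [0.985, -0.175, -0.001], [-0.001, -0.0, -1.0]]
force: [0.4, -1.2, 0.7]
gripper_width: 85.4
finger_force: 0.0
t 16.2 p [403.  366.4 302.3] a -10.1 w 85.4 ff 0.0 F [ 0.4 -1.2  0.7]
(403.0, 367.0, 250.0, -10.0) d [ 0.02 -0.    1.74] rot [-0.    0.01  0.  ] -0.02
(403.0, 367.0, 161.0, -10.0) d [ 0.02 -0.    4.71] rot [-0.    0.01  0.  ] -0.02
```

View pics/q1.png

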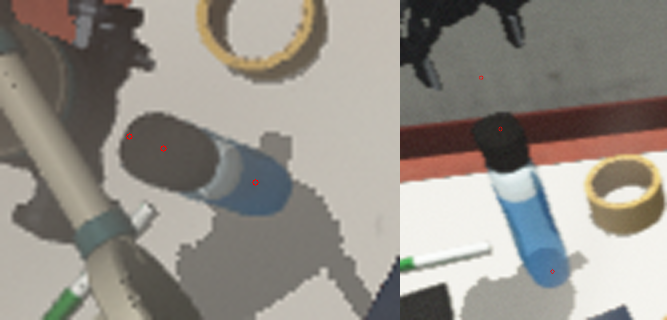

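The projected centre dots fall on the blue cap's top face (163,148) and on its base, so the gripper is above the bottle. Descending.

```bash
python3 -m inch '1 0 0 0.9 0 0 0; 1 0 0 1.8 0 0 0; 1 0 0 2.7 0 0 0; 1 0 0 3.3 0 0 0; 1 0 0 3.3 0 0 0';python3 -m inch '1 0 0 0.5 0 0 0; 1 0 0 0.9 0 0 0; 1 0 0 1.2 0 0 0; 1 0 0 1.35 0 0 0; 1 0 0 1.35 0 0 0'
```

```text
time: 16.8
tcp_pos: [401.8, 365.1, 201.4]
tcp_rot: [[0.177, 0.984, -0.005], [0.984, -0.177, -0.003], [-0.004, -0.004, -1.0]]
force: [-1.0, 0.2, -0.7]
gripper_width: 85.2
finger_force: 0.0
time: 17.3
tcp_pos: [402.8, 367.1, 162.9]
tcp_rot: [[0.175, 0.985, -0.001], [0.985, -0.175, -0.0], [-0.001, -0.001, -1.0]]
force: [0.8, 0.9, -0.1]
gripper_width: 85.2
finger_force: 0.0
```

Close gradually.

```bash
python3 -m inch '0.6 0 0 0 0 0 0; 0.4 0 0 0 0 0 0; 0.3 0 0 0 0 0 0; 0.2 0 0 0 0 0 0; 0.1 0 0 0 0 0 0; 0 0 0 0 0 0 0; -0.1 0 0 0 0 0 0; -0.3 0 0 0 0 0 0; -1 0 0 0 0 0 0; -1 0 0 0 0 0 0; -1 0 0 0 0 0 0; -1 0 0 0 0 0 0'
```

```text
time: 18.5
tcp_pos: [402.9, 367.6, 164.1]
tcp_rot: [[0.175, 0.985, 0.0], [0.985, -0.175, 0.001], [0.001, 0.0, -1.0]]
force: [-2.2, -0.4, 5.2]
gripper_width: 46.0
finger_force: 55.0
```

```bash
python3 -m inch '-1 0 0 -0.3 0 0 0; -1 0 0 -0.8 0 0 0; -1 0 0 -1.5 0 0 0; -1 0 0 -2.2 0 0 0; -1 0 0 -2.7 0 0 0; -1 0 0 -2.7 0 0 0; -1 0 0 -2.7 0 0 0'; python3 go.py 609.9,152.4,245,4.6
```

```text
time: 19.2
tcp_pos: [402.6, 366.9, 243.3]
tcp_rot: [[0.175, 0.985, -0.001], [0.985, -0.175, -0.001], [-0.001, -0.001, -1.0]]
force: [0.7, 0.1, -5.9]
gripper_width: 45.9
finger_force: 56.5
t 19.2 p [402.6 366.9 243.3] a -10.1 w 45.9 ff 56.5 F [ 0.7  0.1 -5.9]
(609.9, 152.4, 245.0, 4.6) d [-5.83  8.05 -0.06] rot [-0.01  0.01  0.  ] -2.93
```

```bash
python3 -m inch '-1 -0.3 0.4 0 0 0 -0.2; -1 -0.9 1.2 0 0 0 -0.5; -1 -1.6 2.2 0 0 0 -0.9; -1 -2.3 3.2 0 0 0 -1.3; -1 -3 4.2 0 0 0 -1.6; -1 -3.7 5.2 0 0 0 -2; -1 -4.4 6.2 0 0 0 -2.3; -1 -5 7 0 0 0 -2.6; -1 -5.5 7.6 0 0 0 -2.8; -1 -5.75 7.95 0 0 0 -2.93; -1 -5.83 8.05 0 0 0 -2.93; -1 -5.83 8.05 0 0 0 -2.93; -1 -5.83 8.05 0 0 0 -2.93'; python3 go.py 609.9,152.4,180,4.6
python3 - <<'E'
from cell import *
from h import *
d=capture('top');e=capture('scene')
cv2.imwrite('pics/q2.png',cv2.resize(np.hstack([d['pixels'][90:230,215:345],e['pixels'][70:210,255:385]]),None,fx=3,fy=3,interpolation=2))
E
```

```text
time: 20.5
tcp_pos: [609.1, 154.1, 243.9]
tcp_rot: [[-0.081, 0.997, -0.002], [0.997, 0.081, 0.001], [0.001, -0.002, -1.0]]
force: [0.2, -0.9, -6.2]
gripper_width: 45.7
finger_force: 56.7
t 20.5 p [609.1 154.1 243.9] a 4.6 w 45.7 ff 56.7 F [ 0.2 -0.9 -6.2]
(609.9, 152.4, 180.0, 4.6) d [-0.06  0.02  2.13] rot [-0.02 -0.01  0.  ] 0.01
```

View pics/q2.png

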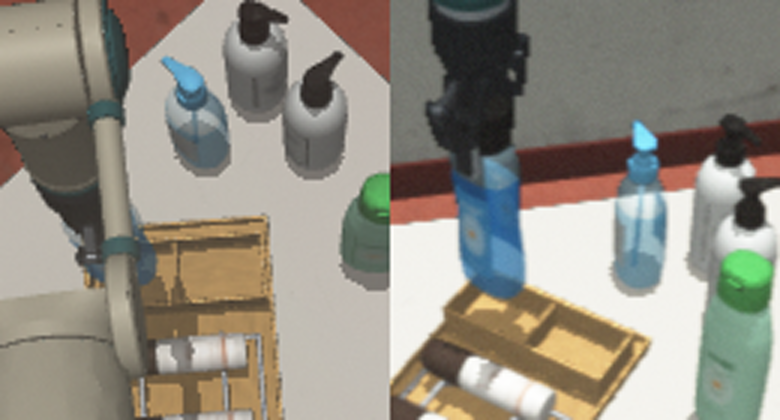

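The bottle hangs over the left well; its underside centre is at about (493,276) in the right panel. I'll back-project that.

Run:
```python
from cell import *
from h import *
e=capture('scene')
for v in(272,280):print(np.round(bp(e,(255+(493-390)/3,70+v/3),80),1))
for x in(-17,17):
  for y in (-28,28): print(pj(e,[[609+x,154+y,80]])[0])
print('pred centre',pj(e,[[609,154,80]])[0],'well centre z47',pj(e,[[609.9,152.4,47]]))
m=e['pixels'][140:172,270:312];h=cv2.cvtColor(m,cv2.COLOR_BGR2HSV);k=cv2.inRange(h,(98,90,60),(120,255,255))
for r in range(0,32,4):
    c=np.where(k[r])[0];print(140+r,(270+c.min(),270+c.max()) if len(c) else None)
```

```text
[617.8 165.1  80. ]
[608.5 157.9  80. ]
[294.18290817 170.69200566]
[280.14057146 163.28237566]
[300.67087846 164.21412599]
[286.71736859 157.00750515]
pred centre [290.39448455 163.74774069] well centre z47 [[291.55431962 170.85822145]]
140 (np.int64(278), np.int64(297))
144 (np.int64(284), np.int64(297))
148 (np.int64(279), np.int64(297))
152 (np.int64(279), np.int64(298))
156 (np.int64(279), np.int64(298))
160 (np.int64(280), np.int64(298))
164 (np.int64(283), np.int64(298))
168 (np.int64(291), np.int64(295))
```

```bash
python3 -m inch '-1 -0.13 0.02 0 0 0 0; -1 -0.13 0.02 0.5 0 0 0; -1 -0.13 0.02 1 0 0 0; -1 -0.13 0.02 1.3 0 0 0; -1 -0.13 0.02 1.5 0 0 0; -1 -0.13 0.02 1.5 0 0 0';python3 -m inch '-1 0 0 0.2 0 0 0; -1 0 0 0.4 0 0 0; -1 0 0 0.6 0 0 0; -1 0 0 0.75 0 0 0; -1 0 0 0.75 0 0 0'; python3 go.py
```

```text
time: 21.25
tcp_pos: [610.7, 149.1, 198.4]
tcp_rot: [[-0.08, 0.997, -0.002], [0.997, 0.08, -0.0], [-0.0, -0.002, -1.0]]
force: [-0.0, 0.6, -4.8]
gripper_width: 45.9
finger_force: 56.7
time: 21.75
tcp_pos: [610.5, 149.0, 175.7]
tcp_rot: [[-0.08, 0.997, -0.002], [0.997, 0.08, -0.0], [-0.0, -0.002, -1.0]]
force: [0.1, -0.3, -5.1]
gripper_width: 46.4
finger_force: 56.6
t 21.8 p [610.5 149.  175.7] a 4.6 w 46.4 ff 56.6 F [ 0.1 -0.3 -5.1]
```

```bash
python3 -m inch '-1 0 0 0.05 0 0 0; -1 0 0 0.1 0 0 0; -1 0 0 0.13 0 0 0; -1 0 0 0.13 0 0 0; -1 0 0 0.13 0 0 0'
```

```text
time: 22.25
tcp_pos: [611.2, 149.2, 172.9]
tcp_rot: [[-0.08, 0.997, 0.0], [0.997, 0.08, 0.0], [0.0, 0.0, -1.0]]
force: [0.7, 0.1, -5.9]
gripper_width: 46.1
finger_force: 56.7
```

```bash
python3 -m inch '-1 0 0 0.04 0 0 0; -1 0 0 0.08 0 0 0; -1 0 0 0.1 0 0 0; -1 0 0 0.1 0 0 0'
```

```text
time: 22.65
tcp_pos: [611.6, 148.8, 172.1]
tcp_rot: [[-0.08, 0.997, 0.002], [0.997, 0.08, -0.0], [-0.001, 0.002, -1.0]]
force: [-2.0, -1.1, 5.1]
gripper_width: 45.8
finger_force: 57.6
```

Contact came at the expected height, so I'm releasing slowly and rising.

```bash
python3 -m inch '0.2 0 0 0 0 0 0; 0.3 0 0 0 0 0 0; 0.5 0 0 0 0 0 0; 0.8 0 0 0 0 0 0; 1 0 0 0 0 0 0; 1 0 0 0 0 0 0; 1 0 0 0 0 0 0; 1 0 0 0 0 0 0; 1 0 0 -0.3 0 0 0; 1 0 0 -1 0 0 0; 1 0 0 -2 0 0 0; 1 0 0 -3 0 0 0; 1 0 0 -4.3 0 0 0; 1 0 0 -4.3 0 0 0; 1 0 0 -4.3 0 0 0'; python3 go.py 640,-115,300,-10
python3 - <<'E'
from cell import *
import numpy as np
for c in ('top','scene'):
    capture(c);print(c,[(n,np.round(r['centre']).tolist(),round(r['confidence'],2)) for n in('shampoo_b_mid','cologne_a_mid') for r in look_for(n,c)])
E
```

```text
time: 24.15
tcp_pos: [611.6, 149.3, 300.7]
tcp_rot: [[-0.08, 0.997, 0.003], [0.997, 0.08, 0.001], [0.0, 0.004, -1.0]]
force: [-1.0, -0.1, -0.6]
gripper_width: 85.3
finger_force: 0.0
t 24.1 p [611.6 149.3 300.7] a 4.6 w 85.3 ff 0.0 F [-1.  -0.1 -0.6]
(640.0, -115.0, 300.0, -10.0) d [-8.86  0.24  0.02] rot [ 0.04 -0.    0.  ] 2.92
top [('shampoo_b_mid', [600.0, 124.0, 142.0], 0.77), ('cologne_a_mid', [593.0, -266.0, 149.0], 0.93)]
scene [('shampoo_b_mid', [590.0, 132.0, 157.0], 0.82), ('cologne_a_mid', [584.0, -278.0, 117.0], 0.69)]
```

```bash
python3 -m inch '1 -8.85 0.25 0 0 0 2.9; 1 -8.85 0.25 0 0 0 2.9; 1 -8.85 0.25 0 0 0 2.9; 1 -8.85 0.25 0 0 0 2.9; 1 -8.85 0.25 0 0 0 2.9; 1 -8.85 0.25 0 0 0 2.9; 1 -8.85 0.25 0 0 0 2.9; 1 -8.85 0.25 0 0 0 2.9; 1 -8.85 0.25 0 0 0 2.9';  python3 go.py 640.5,-115.5,163,-10
```

```text
time: 25.35
tcp_pos: [639.7, -112.9, 298.8]
tcp_rot: [[0.17, 0.985, -0.0], [0.985, -0.17, 0.001], [0.001, -0.001, -1.0]]
force: [-0.1, 0.9, -0.2]
gripper_width: 85.4
finger_force: 0.0
t 25.4 p [ 639.7 -112.9  298.8] a -9.8 w 85.4 ff 0.0 F [-0.1  0.9 -0.2]
(640.5, -115.5, 163.0, -10.0) d [-0.09  0.04  4.53] rot [-0.01 -0.01  0.  ] 0.04
```

```bash
python3 -m inch '1 -0.07 0.02 0.6 0 0 0; 1 -0.07 0.02 1.4 0 0 0; 1 -0.07 0.02 2.2 0 0 0; 1 -0.07 0.02 2.8 0 0 0; 1 -0.07 0.02 3.1 0 0 0; 1 -0.07 0.02 3.1 0 0 0';python3 -m inch '1 0 0 0.4 0 0 0; 1 0 0 0.8 0 0 0; 1 0 0 1.2 0 0 0; 1 0 0 1.4 0 0 0; 1 0 0 1.4 0 0 0; 1 0 0 1.4 0 0 0'
```

```text
time: 25.95
tcp_pos: [639.4, -115.3, 204.7]
tcp_rot: [[0.17, 0.985, -0.002], [0.985, -0.17, 0.001], [0.001, -0.003, -1.0]]
force: [0.0, 0.7, -0.2]
gripper_width: 85.6
finger_force: 0.0
time: 26.55
tcp_pos: [640.2, -117.2, 163.8]
tcp_rot: [[0.172, 0.985, 0.0], [0.985, -0.172, 0.0], [0.0, 0.0, -1.0]]
force: [-0.2, -0.5, 0.5]
gripper_width: 85.2
finger_force: 0.0
```

```bash
python3 -m inch '0.6 0 0 0 0 0 0; 0.4 0 0 0 0 0 0; 0.3 0 0 0 0 0 0; 0.2 0 0 0 0 0 0; 0.1 0 0 0 0 0 0; 0 0 0 0 0 0 0; -0.1 0 0 0 0 0 0; -0.3 0 0 0 0 0 0; -1 0 0 0 0 0 0; -1 0 0 0 0 0 0; -1 0 0 0 0 0 0; -1 0 0 0 0 0 0'
```

```text
time: 27.75
tcp_pos: [640.6, -117.2, 164.4]
tcp_rot: [[0.172, 0.985, 0.002], [0.985, -0.172, -0.0], [-0.0, 0.002, -1.0]]
force: [1.5, -1.2, 5.0]
gripper_width: 42.7
finger_force: 61.1
```

```bash
python3 -m inch '-1 0 0 -0.3 0 0 0; -1 0 0 -0.8 0 0 0; -1 0 0 -1.5 0 0 0; -1 0 0 -2.2 0 0 0; -1 0 0 -2.7 0 0 0; -1 0 0 -2.7 0 0 0; -1 0 0 -2.7 0 0 0'; python3 go.py 617.7,56.8,245,4.6
```

```text
time: 28.45
tcp_pos: [639.0, -116.7, 243.2]
tcp_rot: [[0.172, 0.985, -0.003], [0.985, -0.172, 0.001], [0.0, -0.004, -1.0]]
force: [-0.3, 0.5, -5.6]
gripper_width: 42.6
finger_force: 61.3
t 28.4 p [ 639.  -116.7  243.2] a -9.9 w 42.6 ff 61.3 F [-0.3  0.5 -5.6]
(617.7, 56.8, 245.0, 4.6) d [ 5.58 -1.69 -0.05] rot [-0.04 -0.01  0.  ] -2.9
```

```bash
python3 -m inch '-1 0.3 -0.1 0 0 0 -0.2; -1 0.9 -0.3 0 0 0 -0.5; -1 1.7 -0.5 0 0 0 -0.9; -1 2.5 -0.8 0 0 0 -1.3; -1 3.3 -1 0 0 0 -1.7; -1 4.1 -1.2 0 0 0 -2.1; -1 4.8 -1.4 0 0 0 -2.5; -1 5.3 -1.6 0 0 0 -2.8; -1 5.55 -1.7 0 0 0 -2.9; -1 5.55 -1.7 0 0 0 -2.9; -1 5.55 -1.7 0 0 0 -2.9; -1 5.55 -1.7 0 0 0 -2.9'; python3 go.py 617.7,56.8,172,4.6
python3 - <<'E'
from cell import *
from h import *
s=sense()['tcp_pos'];e=capture('scene')
q=np.array([pj(e,[[s[0]+x,s[1]+y,s[2]-164]])[0] for x in(-17,17) for y in(-28,28)]);print(q.round(1).tolist())
x0,y0=np.maximum(q.min(0).astype(int)-25,0);x1,y1=q.max(0).astype(int)+25
h=cv2.cvtColor(e['pixels'][y0:y1,x0:x1],cv2.COLOR_BGR2HSV);k=cv2.inRange(h,(55,45,60),(92,255,255))
for r in range(0,y1-y0,4):
    c=np.where(k[r])[0];print(y0+r,(x0+c.min(),x0+c.max()) if len(c) else None)
E
```

```text
time: 29.65
tcp_pos: [618.7, 54.7, 244.7]
tcp_rot: [[-0.079, 0.997, 0.0], [0.997, 0.079, -0.001], [-0.001, 0.0, -1.0]]
force: [0.4, -0.7, -4.9]
gripper_width: 42.8
finger_force: 61.2
t 29.6 p [618.7  54.7 244.7] a 4.5 w 42.8 ff 61.2 F [ 0.4 -0.7 -4.9]
(617.7, 56.8, 172.0, 4.6) d [ 0.07 -0.03  2.42] rot [0.   0.01 0.  ] -0.01
[[322.1, 182.3], [307.2, 174.5], [328.3, 175.5], [313.6, 167.9]]
142 (np.int64(305), np.int64(327))
146 (np.int64(305), np.int64(328))
150 (np.int64(306), np.int64(328))
154 (np.int64(306), np.int64(328))
158 (np.int64(306), np.int64(328))
162 (np.int64(306), np.int64(327))
166 (np.int64(307), np.int64(327))
170 (np.int64(307), np.int64(327))
174 (np.int64(309), np.int64(326))
178 (np.int64(317), np.int64(324))
182 None
186 None
190 None
194 None
198 None
202 None
206 None
```

The extents match the prediction within 1 px. Lowering.

```bash
python3 -m inch '-1 0.07 -0.03 0 0 0 0; -1 0.07 -0.03 0.5 0 0 0; -1 0.07 -0.03 1 0 0 0; -1 0.07 -0.03 1.3 0 0 0; -1 0.07 -0.03 1.5 0 0 0; -1 0.07 -0.03 1.5 0 0 0';python3 -m inch '-1 0 0 0.2 0 0 0; -1 0 0 0.4 0 0 0; -1 0 0 0.6 0 0 0; -1 0 0 0.75 0 0 0; -1 0 0 0.85 0 0 0; -1 0 0 0.85 0 0 0'
```

```text
time: 30.3
tcp_pos: [617.0, 57.6, 199.0]
tcp_rot: [[-0.08, 0.997, -0.002], [0.997, 0.08, 0.0], [0.0, -0.002, -1.0]]
force: [-0.2, -0.2, -4.6]
gripper_width: 42.7
finger_force: 61.2
time: 30.9
tcp_pos: [617.1, 57.8, 173.7]
tcp_rot: [[-0.08, 0.997, -0.001], [0.997, 0.08, 0.0], [0.0, -0.001, -1.0]]
force: [-0.4, -0.4, -5.0]
gripper_width: 42.5
finger_force: 61.1
```

```bash
python3 -m inch '-1 0 0 0.03 0 0 0; -1 0 0 0.06 0 0 0; -1 0 0 0.08 0 0 0; -1 0 0 0.08 0 0 0'
```

```text
time: 31.3
tcp_pos: [617.7, 57.7, 172.4]
tcp_rot: [[-0.08, 0.997, 0.001], [0.997, 0.08, 0.0], [-0.0, 0.001, -1.0]]
force: [-0.4, 0.8, -3.2]
gripper_width: 42.9
finger_force: 61.4
```

```bash
python3 -m inch '-1 0 0 0.04 0 0 0; -1 0 0 0.04 0 0 0; 0.15 0 0 0.04 0 0 0; 0.3 0 0 0.04 0 0 0; 0.5 0 0 0.04 0 0 0; 0.8 0 0 0.04 0 0 0; 1 0 0 0.04 0 0 0; 1 0 0 0.04 0 0 0; 1 0 0 0.04 0 0 0; 1 0 0 0.04 0 0 0; 1 0 0 -0.3 0 0 0; 1 0 0 -1 0 0 0; 1 0 0 -2 0 0 0; 1 0 0 -3 0 0 0; 1 0 0 -4.3 0 0 0; 1 0 0 -4.3 0 0 0'; python3 -m inch '1 -1.5 -1.5 0 0 0 0; 1 -3 -3 0 0 0 0; 1 -4.5 -4.5 0 0 0 0; 1 -6 -6 0 0 0 0; 1 -6 -6 0 0 0 0; 1 -6 -6 0 0 0 0; 1 -6 -6 0 0 0 0'
python3 - <<'E'
from cell import *
from h import *
T=np.radians(4.6);c,s=np.cos(T),np.sin(T)
for cam in('top','scene'):
    d=capture(cam);print(cam,[(n,np.round(r['centre']).tolist(),round(r['confidence'],2)) for n in('shampoo_a_mid','cream_a_mid','cologne_a_mid') for r in look_for(n,cam)])
    h=cv2.cvtColor(d['pixels'],cv2.COLOR_BGR2HSV)
    # silhouettes vs model of upright bottles in the wells
    for n,p,k in(('green',(617.7,56.8,T),cv2.inRange(h,(45,40,40),(92,255,255))),('blue',(609.9,152.4,T),cv2.inRange(h,(95,70,40),(125,255,255)))):
        q=pj(d,bottle(p)+[0,0,8]);x0,y0=q.min(0).astype(int)-6;x1,y1=q.max(0).astype(int)+6;x0,y0=max(x0,0),max(y0,0)
        v,u=np.where(k[y0:y1,x0:x1]);print(' ',n,'model',q.min(0).round(),q.max(0).round(),'mask',u.min()+x0,v.min()+y0,u.max()+x0,v.max()+y0)
E
```

```text
time: 32.9
tcp_pos: [620.2, 57.7, 308.1]
tcp_rot: [[-0.08, 0.997, 0.013], [0.997, 0.08, -0.0], [-0.001, 0.013, -1.0]]
force: [1.2, -0.2, 0.5]
gripper_width: 85.0
finger_force: 0.0
time: 33.6
tcp_pos: [451.7, -136.9, 301.3]
tcp_rot: [[-0.077, 0.997, 0.001], [0.997, 0.077, 0.0], [0.0, 0.001, -1.0]]
force: [0.9, 0.6, 0.1]
gripper_width: 85.5
finger_force: 0.0
top []
  green model [270. 152.] [298. 187.] mask 274 154 295 184
  blue model [237. 155.] [270. 190.] mask 253 181 264 187
scene [('shampoo_a_mid', [601.0, 47.0, 155.0], 0.9), ('cream_a_mid', [510.0, 83.0, 57.0], 0.71), ('cologne_a_mid', [582.0, -280.0, 118.0], 0.6)]
  green model [304. 129.] [329. 197.] mask 305 125 334 193
  blue model [276. 118.] [303. 186.] mask 280 141 302 182
```

The bottles stand as modelled. One numeric check of both tubes before handing in.

Run:
```python
from cell import *
from h import *
T=np.radians(4.6);c,s=np.cos(T),np.sin(T)
d={k:capture(k) for k in('top','scene')}
for n,(x,y) in dict(far=(521.6,97.2),near=(437.8,90.4)).items():
    for cam,e in d.items():
        img=e['pixels'];h=cv2.cvtColor(img,cv2.COLOR_BGR2HSV)
        # rectify the horizontal plane z=44 round the notch: u along rack y, v along rack x, 1 px/mm
        P=np.float32([[x+c*a-s*b,y+s*a+c*b,44] for a,b in((-32,-95),(-32,95),(32,95),(32,-95))])
        M=cv2.getPerspectiveTransform(np.float32(pj(e,P)),np.float32([[0,0],[190,0],[190,64],[0,64]]))
        r=cv2.warpPerspective(h,M,(190,64));m=cv2.inRange(r,(0,0,110),(180,50,255))|cv2.inRange(r,(0,0,0),(180,255,70))
        m=cv2.morphologyEx(m,cv2.MORPH_OPEN,np.ones((9,9)));k,l,st,ce=cv2.connectedComponentsWithStats(m)
        print(n,cam,[(st[i][:4].tolist(),(ce[i]-[95,32]).round(0).tolist()) for i in range(1,k) if st[i][4]>300])
```

```text
far top [([24, 9, 23, 39], [-60.0, -4.0]), ([51, 9, 72, 39], [-9.0, -4.0])]
far scene [([20, 6, 116, 48], [-18.0, -2.0])]
near top [([23, 9, 99, 39], [-23.0, -4.0])]
near scene [([20, 5, 114, 49], [-19.0, -2.0])]
```

```bash
python3 -c "
from cell import *
print(finish_job())"
```

```text
the job is handed in; nothing more can be done
None
```

I handed the job in at about 34 s: both cream tubes are in the rack notches, both shampoo bottles stand in the wells, and the colognes were not touched; my last camera checks agreed, but no verdict came back.

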